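# Unlock the gluing jig and open its jaw

### The arm

A 6-joint arm with a two-finger parallel gripper is mounted at the origin on a cart in front of the work surface, level with it; the furniture and walls round the work are solid. World frame = base frame: x ahead of the robot, y to its left, z up, the work surface at z = 0. Lengths are in m, angles in rad, forces in N, time in s.
With the tool pointing down it reaches from about 0.35 to 0.775 m from the base axis. Payload 5.5 kg.
Tool frame: the origin (TCP) lies midway between the tips of the shut fingers; the grasp point (between the pads) lies 19 mm behind it (env.tcp_to_grasp is the distance from the TCP to the grasp point, in m); z points along the fingers, y is the direction in which the jaws open and shut (so a half turn about z gives the same grasp; the last joint's range is limited). The gripper opens to 85 mm and grips with 20 to 120 N. Pads are 22 mm wide; open, the fingers measure 114 mm over their backs; the gripper's body (76 mm by 85 mm) begins 54 mm behind the grasp point. The pads swing forward as they close: fully open they stand 13 mm farther back than shut.
Start: joints at [1.048, 0.313, 0.046, 1.304, 0, 1.431], TCP at [0.215, 0.533, 0.231] pointing down, gripper open.
Joint ranges: [-2.76, 2.76], [-0.86, 1.69], [-1.03, 1.26], [-2.2, 2.34], [-1.47, 1.5], [-3.14, 3.14]. Speed limits (rad/s): [2.57, 2.57, 3.14, 3.14, 3.14, 3.14].

### API

Orientations are given as a unit quaternion [w, x, y, z].
In Python, from workcell import get_state, viewer, hand_in, finder, env gives the robot as it stands.
- The arm moves only by the tool arm_command, never from a script. Its argument "motion" is a list of rows, each an object of numbers: "x", "y", "z": the shift along the tool's x, y, z in mm; "rx", "ry", "rz": the turn, a rotation vector about the tool's x, y, z in degrees; "hand": the closure, from -1 (fully open) to 1 (shut). A call has 1 to 10 rows; each row is the pose to reach, as a shift and turn from the pose commanded when the call began, along the tool's axes at that moment; what a row does not reach only later rows make up. A row lasts 1/8 s, in which the tool goes at most 62.5 mm and 10.7 degrees, less where a joint would pass 70% of its speed; a pose out of reach is approached as far as the arm can. A call with a gripper value outside its range is refused whole. The fingers move at their own pace and stop on an object; "force" is the grip in N (left out, the last holds). Time passes only in rows, so rows that repeat a pose let the fingers close. It gives the time, the measured TCP pose, the force and the opening at its end, in the units of the state.
- get_state(): the state, without advancing time (a new reading comes with each control period).
- viewer.read_camera(name): name is "side" or "top" or "wrist"; returns a dict with "image" (400x640x3 uint8, red, green, blue), "z_map" (400x640 float32, m along the optical axis (not along the pixel's ray), 0 where there is no reading), "intrinsics" (3x3 intrinsics, pixels), "rvec" (rotation vector, rad) and "tvec" (3), from world to camera coordinates, as OpenCV has them. Camera axes: x right, y down, z forward; pixel columns grow to the right and rows downward; lengths in m; the calibration is good to about 2 mm. A picture is of the moment at which its call begins.
- hand_in(): hands the job in, once; it reports no verdict.
Trained networks look in a picture, given as the dict that the camera call returned (one of the last four; its "shot" number tells which), for a name from the list of things; names that differ only in an ending like _2 or _b are one class to them, and where a whole thing is asked for, a point or a joint stands for the part that bears it (a point fixed in the world has none). Each returns a list of dicts, best first, with "score" (0 to 1); they miss things now and then, are a little off and sometimes report something else, mostly with a low value. They report only what shows in the picture. A call takes as long as a camera call.
- finder.find_in(picture, query): "at" ([column, row] in pixels, amid what is visible of it).
- finder.masks_of(picture, query): "region" (400x640 bool, what is visible of it) and "at" ([column, row] in pixels, amid what is visible of it).
The state is a dict: "clock": time; "joint_pos": joint angles; "qvel": joint speeds; "tau": joint torques, N m; "tcp_pos": TCP position; "orientation": TCP orientation; "wrist_force": force on the tool from outside, world axes, zero at the start; "ft_torque": the same for the moment, N m; "finger_gap": finger opening in m.
Only numpy, scipy, OpenCV 4.12 (cv2) and the standard library are available. Lean on these libraries where they do the work, as an engineer would, in place of code of your own. Each camera call takes 0.05 s, during which the arm holds its last target.

### The job

The glue on the brown wooden block has set. On the jig that holds this wooden block, push the red-knobbed lock bolt fully out sideways, then draw the jaw by its black knob fully back, away from the block. Leave the block lying where it is, and leave the other jig, which holds the red-brown sanding block, locked and shut.

Things in the scene. Friction and masses are not known exactly. Their poses are not given: they have to be found in the camera images.
- wood_jig_bolt_knob (a point): Red upright round knob, 20 mm across, on the lock bolt of the jig holding the brown wooden block. Point: on its axis, 13 mm below its top, 60 mm above the bench; clear of other parts above 32 mm. Axes are the jig's: z up, x from jaw to block (roughly away from the robot), y left. Starts locked; slides along +y, 22 mm to its stop, jaw free after 10; 2 N friction, no spring, stays where left.
- wood_jig_jaw_knob (a point): Black upright round knob, 22 mm across, on the same jig's sliding jaw. Point: on its axis, 16 mm below its top, 86 mm above the bench; jaw and washer below it end 59 mm above the bench. Axes as the red knob. Starts shut against the block; slides along -x (roughly to the robot), 55 mm to its stop, once the bolt is out (2 mm play before); 2.5 N friction, no spring, stays where left.
- sand_jig_bolt_knob (a point): The same red knob on the other, like jig, which holds the red-brown sanding block; not to be moved. Point and axes as the first red knob. Both jigs are fixed to the bench, each on a plywood base 280 x 120 x 16 mm.
- wood_block_centre (a point): Centre of the brown wooden block, 55 mm thick (between jaw and fence), 90 mm wide, 35 mm high, lying loose on the base of its jig between jaw and fence, its top 51 mm above the bench.

How it is judged:
By the outcome, as a careful person would: the job done as asked, in the order asked, and still so for the second after the job is handed in, with the robot touching nothing.
It also fails if it takes over 32 s, if anything falls off the work surface, if the arm or the gripper's body presses on something with over 40 N, if the wrist force passes 120 N, or if a joint passes its speed limit or range.

## Working session

There is one attempt and no reset: what is moved stays moved. The work goes in short steps, Python scripts to look and compute and a tool call to move; the robot and the scene stay as the last step left them, time stands still between calls to the robot, and variables do not carry over. Pictures are saved under pics/ and viewed, and the job is handed in when it is done.

Besides the shell and the picture viewer there is one more tool, called after "Emit:" as a command line: name --argument value ..., lists and objects as JSON in quotes. arm_command: Moves the arm, as the interface text tells. Its arguments: {"type":"object","properties":{"motion":{"type":"array","items":{"type":"object","properties":{"x":{"type":"number"},"y":{"type":"number"},"z":{"type":"number"},"rx":{"type":"number"},"ry":{"type":"number"},"rz":{"type":"number"},"hand":{"type":"number"}}}},"force":{"type":"number"}},"required":["motion"]}

```bash
mkdir -p pics; ls
cat > h.py <<'E'
import numpy as np, cv2
from workcell import get_state, viewer, hand_in, finder, env
def proj_inv(p,u,v,z=None,h=None):
    K=np.array(p["intrinsics"]);R,_=cv2.Rodrigues(np.array(p["rvec"],float));t=np.array(p["tvec"],float).reshape(3)
    ray=np.linalg.inv(K)@np.array([u,v,1.0]); 
    if h is None: return R.T@(ray*z-t)
    c=-R.T@t; d=R.T@ray; return c+d*(h-c[2])/d[2]
def proj(p,X):
    return cv2.projectPoints(np.array([X],float),np.array(p["rvec"],float),np.array(p["tvec"],float),np.array(p["intrinsics"],float),None)[0].ravel()
def cloud(p):
    K=np.array(p["intrinsics"]);R,_=cv2.Rodrigues(np.array(p["rvec"],float));t=np.array(p["tvec"],float).reshape(3)
    v,u=np.mgrid[:400,:640];z=p["z_map"];c=np.stack([(u-K[0,2])/K[0,0]*z,(v-K[1,2])/K[1,1]*z,z],-1)
    return (c-t)@R
def save(p,n): cv2.imwrite("pics/"+n,p["image"][:,:,::-1])
E
python3 - <<'E'
from h import *
np.set_printoptions(precision=4,suppress=True)
print(get_state())
for c in ["top","side"]:
    p=viewer.read_camera(c); save(p,c+"0.png"); C=cloud(p)
    for n in ["wood_jig_bolt_knob","wood_jig_jaw_knob","sand_jig_bolt_knob","wood_block_centre"]:
        for m in finder.masks_of(p,n)[:3]:
            r=m["region"]&(p["z_map"]>0); 
            if r.sum(): print(c,n,round(m["score"],2),m["at"],r.sum(),np.median(C[r],0),np.percentile(C[r],95,0))
E
```

```text
pics
{'clock': 0.0, 'joint_pos': array([1.0484, 0.314 , 0.045 , 1.3036, 0.    , 1.4312]), 'qvel': array([ 0.0011,  0.0015,  0.0008, -0.0017,  0.001 ,  0.0001]), 'tau': array([ -0.0025, -48.063 ,  29.8533,   0.0193,  -0.0002,  -0.    ]), 'tcp_pos': array([0.2145, 0.5329, 0.2304]), 'orientation': array([-0.0003,  0.1903,  0.9817, -0.0009]), 'wrist_force': array([-0.0246, -1.1302,  0.0756]), 'ft_torque': array([-0.0187,  0.033 , -0.0489]), 'finger_gap': 0.08545293595315649}
top wood_jig_bolt_knob 0.82 [229.7, 252.8] 347 [0.4225 0.3929 0.0273] [0.4321 0.4203 0.0733]
top wood_jig_jaw_knob 0.67 [249.2, 206.8] 1441 [0.5099 0.3625 0.0509] [0.5306 0.4072 0.1003]
top sand_jig_bolt_knob 0.79 [379.3, 251.2] 379 [0.4203 0.1112 0.0275] [0.4318 0.1307 0.0731]
top wood_block_centre 0.91 [249.0, 180.6] 1359 [0.5611 0.3604 0.0502] [0.585  0.4031 0.053 ]
side wood_jig_bolt_knob 0.86 [251.0, 177.5] 300 [0.4183 0.3959 0.0394] [0.4285 0.4101 0.0733]
side wood_jig_jaw_knob 0.73 [297.0, 183.0] 1246 [0.5086 0.3576 0.0316] [0.5271 0.3975 0.0926]
side sand_jig_bolt_knob 0.86 [288.3, 281.1] 378 [0.415  0.1051 0.0502] [0.4263 0.1278 0.0746]
side wood_block_centre 0.91 [320.1, 175.7] 872 [0.5616 0.3402 0.0506] [0.5847 0.3983 0.053 ]
```

View pics/top0.png

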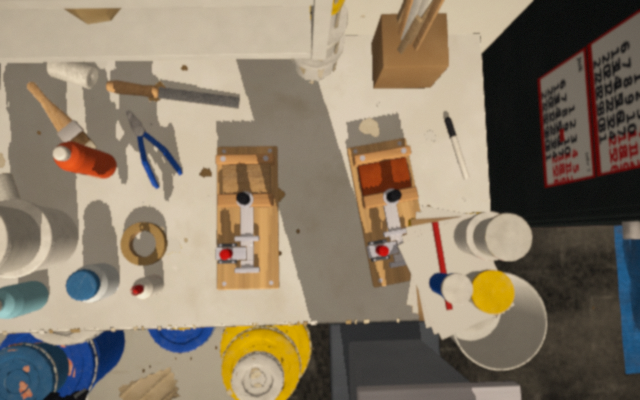

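View pics/side0.png

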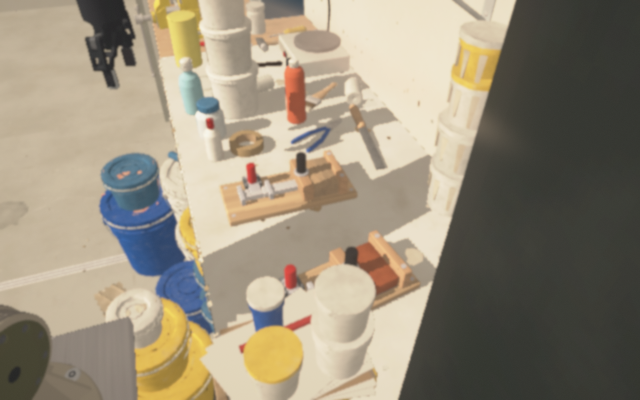

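Run:
```python
from h import *
np.set_printoptions(precision=4,suppress=True)
for c in ["top","side"]:
    p=viewer.read_camera(c); C=cloud(p)
    im=p["image"]; s=cv2.resize(im[130:310,170:420] if c=="top" else im[120:300,220:420],None,fx=3,fy=3,interpolation=cv2.INTER_CUBIC)
    cv2.imwrite(f"pics/{c}_z.png",s[:,:,::-1])
    for n in ["wood_jig_bolt_knob","wood_jig_jaw_knob","sand_jig_bolt_knob","wood_block_centre"]:
        m=finder.masks_of(p,n)[0]; r=m["region"]&(p["z_map"]>0); X=C[r]
        hi=X[X[:,2]>(.065 if 'bolt' in n else .092 if 'jaw' in n else .046)]
        print(c,n,len(hi),hi.mean(0),hi.min(0),hi.max(0))
        if 'block' in n:
            print(cv2.minAreaRect(hi[:,:2].astype(np.float32)*1000))
    if c=="top":
        # base plane of jig z~.016
        b=(abs(C[...,2]-.016)<.004)&(C[...,1]>.28)&(p["z_map"]>0)
        print(cv2.minAreaRect(C[b][:,:2].astype(np.float32)*1000))
```

```text
top wood_jig_bolt_knob 93 [0.4212 0.4012 0.0719] [0.4119 0.3924 0.0652] [0.4301 0.4109 0.0759]
top wood_jig_jaw_knob 120 [0.5207 0.3645 0.1005] [0.5111 0.3541 0.092 ] [0.531  0.3747 0.1055]
top sand_jig_bolt_knob 92 [0.4192 0.1105 0.0717] [0.4108 0.1015 0.0662] [0.4275 0.1195 0.0756]
top wood_block_centre 1364 [0.5615 0.3627 0.0502] [0.5329 0.318  0.046 ] [0.5899 0.4078 0.059 ]
((561.4146728515625, 363.16693115234375), (89.34556579589844, 55.957088470458984), 88.75978088378906)
((577.8793334960938, 568.0206298828125), (484.7677917480469, 531.3449096679688), 3.518847942352295)
side wood_jig_bolt_knob 57 [0.4192 0.3996 0.0713] [0.4105 0.3931 0.0653] [0.4283 0.408  0.0759]
side wood_jig_jaw_knob 84 [0.5189 0.3625 0.0992] [0.5095 0.3558 0.0921] [0.5303 0.376  0.1046]
side sand_jig_bolt_knob 111 [0.4178 0.1093 0.0718] [0.4086 0.1019 0.0652] [0.4275 0.1208 0.0753]
side wood_block_centre 657 [0.5614 0.3579 0.0511] [0.5319 0.3176 0.046 ] [0.5883 0.4101 0.0542]
((560.5734252929688, 363.42596435546875), (92.65670776367188, 54.72167205810547), 87.83757019042969)
```

Run:
```python
from h import *
np.set_printoptions(precision=4,suppress=True)
p=viewer.read_camera("top"); C=cloud(p)
b=(C[...,2]>.009)&(C[...,1]>.29)&(C[...,1]<.43)&(C[...,0]>.34)&(C[...,0]<.66)&(p["z_map"]>0)&(C[...,2]<.12)
n,l,s,_=cv2.connectedComponentsWithStats(b.astype(np.uint8)); k=1+np.argmax(s[1:,4]); X=C[l==k]
print(s[k],X.min(0),X.max(0)); Y=X[X[:,2]<.022]; print(cv2.minAreaRect(Y[:,:2].astype(np.float32)*1000))
for f in (np.min,np.max):
    xs=np.arange(.37,.60,.008); ys=[f(Y[abs(Y[:,0]-x)<.006,1]) for x in xs]; a=np.polyfit(xs,ys,1); print(np.degrees(np.arctan(a[0])),a)
print(get_state()["clock"])
```

```text
[ 215  146   64  144 8794] [0.3503 0.3042 0.0091] [0.6307 0.4252 0.1045]
((490.58184814453125, 364.59912109375), (118.92682647705078, 280.39385986328125), 89.4762954711914)
-0.44868988394824016 [-0.0078  0.3096]
-3.884409412647445 [-0.0679  0.4478]
1.05
```

View pics/top_z.png

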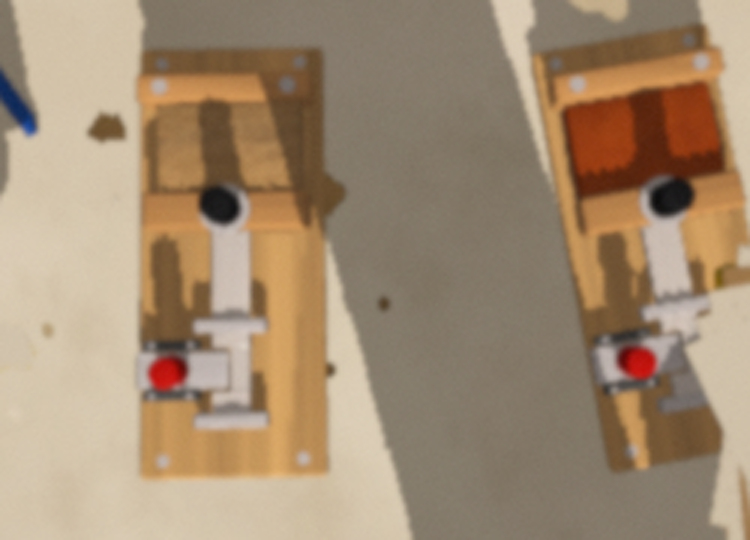

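View pics/side_z.png

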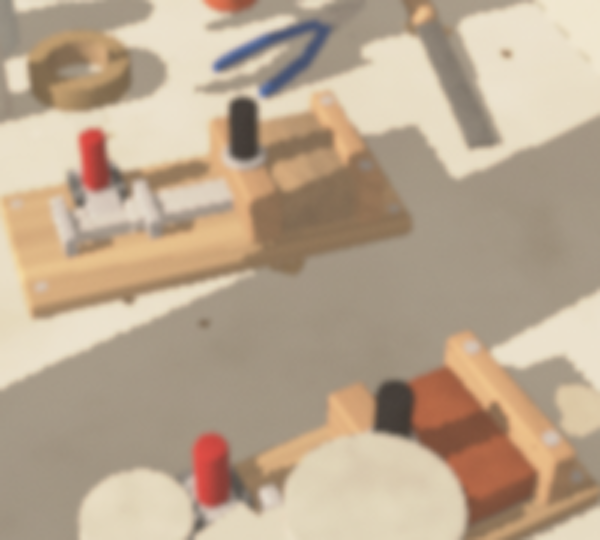

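Emit:
arm_command --motion '[{"x": -24, "y": -5, "z": 2, "rz": 7, "hand": -0.2}, {"x": -54, "y": -10, "z": 5, "rz": 15, "hand": -0.2}, {"x": -88, "y": -17, "z": 10, "rz": 24, "hand": -0.2}, {"x": -122, "y": -23, "z": 20, "rz": 34, "hand": -0.2}, {"x": -156, "y": -30, "z": 35, "rz": 44, "hand": -0.2}, {"x": -190, "y": -36, "z": 55, "rz": 53, "hand": -0.2}, {"x": -216, "y": -42, "z": 75, "rz": 61, "hand": -0.2}, {"x": -233, "y": -45, "z": 90, "rz": 66, "hand": -0.2}, {"x": -240, "y": -46, "z": 100, "rz": 68.7, "hand": -0.2}, {"x": -240, "y": -46, "z": 100, "rz": 68.7, "hand": -0.2}]' --force 20

```text
invalid input at $.motion[0]: expected keys x, y, z, rx, ry, rz, hand
```

Emit:
arm_command --motion '[{"x": -24, "y": -5, "z": 2, "rx": 0, "ry": 0, "rz": 7, "hand": -0.2}, {"x": -54, "y": -10, "z": 5, "rx": 0, "ry": 0, "rz": 15, "hand": -0.2}, {"x": -88, "y": -17, "z": 10, "rx": 0, "ry": 0, "rz": 24, "hand": -0.2}, {"x": -122, "y": -23, "z": 20, "rx": 0, "ry": 0, "rz": 34, "hand": -0.2}, {"x": -156, "y": -30, "z": 35, "rx": 0, "ry": 0, "rz": 44, "hand": -0.2}, {"x": -190, "y": -36, "z": 55, "rx": 0, "ry": 0, "rz": 53, "hand": -0.2}, {"x": -216, "y": -42, "z": 75, "rx": 0, "ry": 0, "rz": 61, "hand": -0.2}, {"x": -233, "y": -45, "z": 90, "rx": 0, "ry": 0, "rz": 66, "hand": -0.2}, {"x": -240, "y": -46, "z": 100, "rx": 0, "ry": 0, "rz": 68.7, "hand": -0.2}, {"x": -240, "y": -46, "z": 100, "rx": 0, "ry": 0, "rz": 68.7, "hand": -0.2}]' --force 20

```text
clock: 2.3
tcp_pos: [0.42, 0.4008, 0.1306]
orientation: [-0.0, 0.711, 0.703, -0.001]
wrist_force: [-0.8, -1.2, 0.7]
finger_gap: 0.0513
```

Emit:
arm_command --motion '[{"x": 0, "y": 0, "z": 25, "rx": 0, "ry": 0, "rz": 0, "hand": -0.2}, {"x": 0, "y": 0, "z": 55, "rx": 0, "ry": 0, "rz": 0, "hand": -0.2}, {"x": 0, "y": 0, "z": 78, "rx": 0, "ry": 0, "rz": 0, "hand": -0.2}, {"x": 0, "y": 0, "z": 88, "rx": 0, "ry": 0, "rz": 0, "hand": -0.2}, {"x": 0, "y": 0, "z": 88, "rx": 0, "ry": 0, "rz": 0, "hand": -0.2}]'

```text
clock: 2.92
tcp_pos: [0.4198, 0.4015, 0.0434]
orientation: [-0.0, 0.711, 0.704, -0.0]
wrist_force: [0.0, 0.1, 0.7]
finger_gap: 0.0512
```

Run:
```python
from h import *
s=get_state();print(s["joint_pos"],s["wrist_force"])
p=viewer.read_camera("wrist");save(p,"w1.png")
p=viewer.read_camera("side");cv2.imwrite("pics/s1.png",cv2.resize(p["image"][100:280,180:420],None,fx=3,fy=3)[:,:,::-1])
```

```text
[ 6.24877018e-01  4.45983201e-01 -2.41332080e-01  8.83758325e-01
  1.16841556e-04  2.20548211e+00] [0.012609   0.08575215 0.6548892 ]
```

View pics/w1.png

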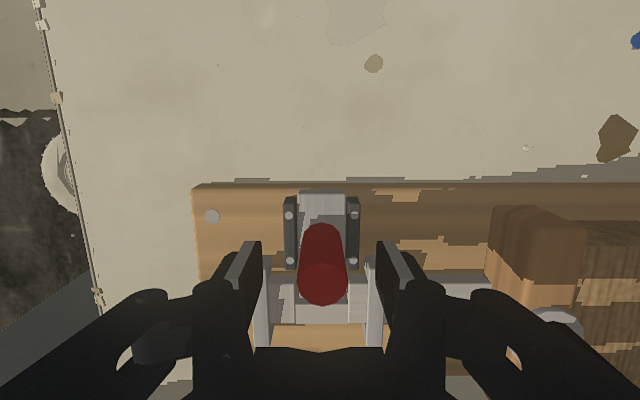

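View pics/s1.png

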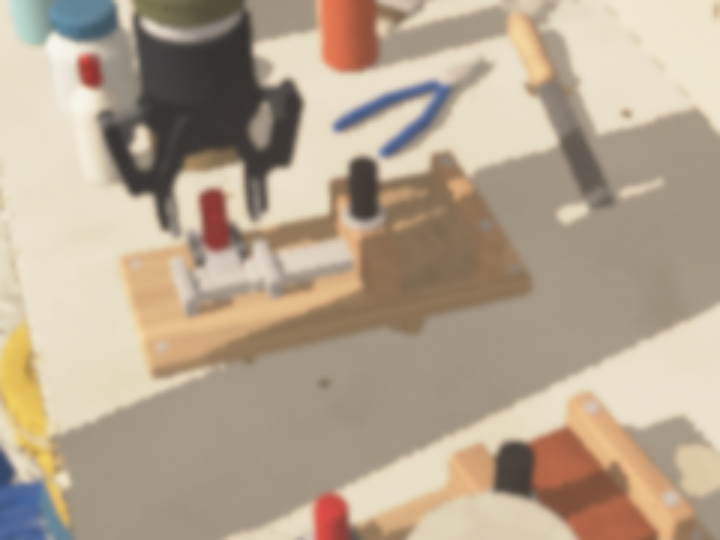

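The wrist view shows the red knob (323, 265) between the pads (about 250 and 390), nearly centred. I'll close the gripper.

Emit:
arm_command --motion '[{"x": 0, "y": 0, "z": 0, "rx": 0, "ry": 0, "rz": 0, "hand": 1}, {"x": 0, "y": 0, "z": 0, "rx": 0, "ry": 0, "rz": 0, "hand": 1}, {"x": 0, "y": 0, "z": 0, "rx": 0, "ry": 0, "rz": 0, "hand": 1}, {"x": 0, "y": 0, "z": 0, "rx": 0, "ry": 0, "rz": 0, "hand": 1}, {"x": 0, "y": 0, "z": 0, "rx": 0, "ry": 0, "rz": 0, "hand": 1}]' --force 25

```text
clock: 3.65
tcp_pos: [0.421, 0.4015, 0.0443]
orientation: [0.0, 0.711, 0.703, 0.001]
wrist_force: [0.9, -0.3, 5.4]
finger_gap: 0.0188
```

Emit:
arm_command --motion '[{"x": 4, "y": 0, "z": 0, "rx": 0, "ry": 0, "rz": 0, "hand": 1}, {"x": 8, "y": 0, "z": 0, "rx": 0, "ry": 0, "rz": 0, "hand": 1}, {"x": 12, "y": 0, "z": 0, "rx": 0, "ry": 0, "rz": 0, "hand": 1}, {"x": 16, "y": 0, "z": 0, "rx": 0, "ry": 0, "rz": 0, "hand": 1}, {"x": 20, "y": 0, "z": 0, "rx": 0, "ry": 0, "rz": 0, "hand": 1}, {"x": 22, "y": 0, "z": 0, "rx": 0, "ry": 0, "rz": 0, "hand": 1}, {"x": 23, "y": 0, "z": 0, "rx": 0, "ry": 0, "rz": 0, "hand": 1}, {"x": 23, "y": 0, "z": 0, "rx": 0, "ry": 0, "rz": 0, "hand": 1}]'

```text
clock: 4.65
tcp_pos: [0.4212, 0.4236, 0.0442]
orientation: [0.001, 0.711, 0.703, 0.0]
wrist_force: [0.7, -3.0, 7.3]
finger_gap: 0.0194
```

Emit:
arm_command --motion '[{"x": 1, "y": 0, "z": 0, "rx": 0, "ry": 0, "rz": 0, "hand": 1}, {"x": 2, "y": 0, "z": 0, "rx": 0, "ry": 0, "rz": 0, "hand": 1}, {"x": 3, "y": 0, "z": 0, "rx": 0, "ry": 0, "rz": 0, "hand": 1}, {"x": 3, "y": 0, "z": 0, "rx": 0, "ry": 0, "rz": 0, "hand": 1}]'

```text
clock: 5.15
tcp_pos: [0.4212, 0.4238, 0.0441]
orientation: [0.003, 0.712, 0.702, -0.002]
wrist_force: [1.6, -11.0, 11.5]
finger_gap: 0.0194
```

Emit:
arm_command --motion '[{"x": -2, "y": 0, "z": 0, "rx": 0, "ry": 0, "rz": 0, "hand": -0.2}, {"x": -2, "y": 0, "z": 0, "rx": 0, "ry": 0, "rz": 0, "hand": -0.2}, {"x": -2, "y": 0, "z": 0, "rx": 0, "ry": 0, "rz": 0, "hand": -0.2}, {"x": -2, "y": 0, "z": 0, "rx": 0, "ry": 0, "rz": 0, "hand": -0.2}, {"x": -2, "y": 0, "z": -20, "rx": 0, "ry": 0, "rz": 0, "hand": -0.2}, {"x": -2, "y": 0, "z": -60, "rx": 0, "ry": 0, "rz": 0, "hand": -0.2}, {"x": -2, "y": 0, "z": -90, "rx": 0, "ry": 0, "rz": 0, "hand": -0.2}, {"x": -2, "y": 0, "z": -100, "rx": 0, "ry": 0, "rz": 0, "hand": -0.2}]'

```text
clock: 6.15
tcp_pos: [0.4214, 0.426, 0.1454]
orientation: [0.0, 0.711, 0.703, 0.002]
wrist_force: [-0.1, -0.0, -0.5]
finger_gap: 0.0512
```

Run:
```python
from h import *
np.set_printoptions(precision=4,suppress=True)
s=get_state();print(s["tcp_pos"],s["orientation"],s["joint_pos"],s["wrist_force"])
for c in ["side","top"]:
    p=viewer.read_camera(c); C=cloud(p);save(p,c+"2.png")
    for n in ["wood_jig_bolt_knob","wood_jig_jaw_knob"]:
        for m in finder.masks_of(p,n)[:2]:
            X=C[m["region"]&(p["z_map"]>0)]; lo=.065 if 'bolt' in n else .092
            X=X[(X[:,2]>lo)&(X[:,2]<lo+.015)]
            if len(X): print(c,n,round(m["score"],2),m["at"],len(X),X.mean(0))
```

```text
[0.4214 0.426  0.1454] [0.0002 0.7109 0.7033 0.0018] [ 0.6569  0.3933 -0.0516  1.1222  0.0001  2.2385] [-0.1409 -0.0335 -0.5443]
side wood_jig_bolt_knob 0.85 [250.9, 175.4] 63 [0.4199 0.4225 0.0717]
side wood_jig_jaw_knob 0.88 [298.2, 182.7] 85 [0.5194 0.3629 0.0996]
top wood_jig_jaw_knob 0.69 [245.1, 205.8] 119 [0.5207 0.3645 0.1008]
```

View pics/side2.png

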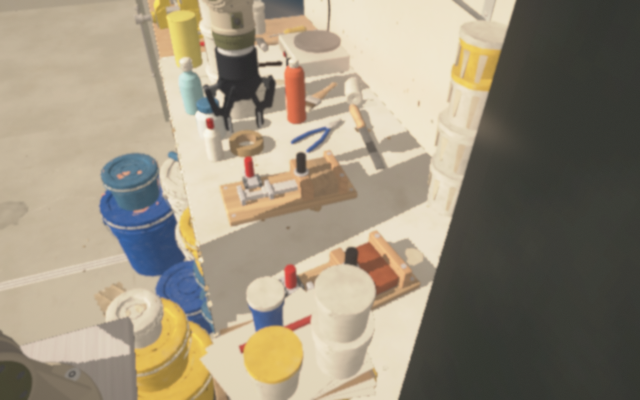

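Emit:
arm_command --motion '[{"x": -3, "y": 5, "z": 0, "rx": 0, "ry": 0, "rz": -9, "hand": -0.2}, {"x": -9, "y": 16, "z": 0, "rx": 0, "ry": 0, "rz": -19, "hand": -0.2}, {"x": -18, "y": 30, "z": 0, "rx": 0, "ry": 0, "rz": -29, "hand": -0.2}, {"x": -27, "y": 44, "z": 0, "rx": 0, "ry": 0, "rz": -39, "hand": -0.2}, {"x": -36, "y": 58, "z": 0, "rx": 0, "ry": 0, "rz": -49, "hand": -0.2}, {"x": -45, "y": 72, "z": 0, "rx": 0, "ry": 0, "rz": -59, "hand": -0.2}, {"x": -53, "y": 86, "z": 0, "rx": 0, "ry": 0, "rz": -69, "hand": -0.2}, {"x": -58, "y": 95, "z": 0, "rx": 0, "ry": 0, "rz": -79, "hand": -0.2}, {"x": -61, "y": 99.5, "z": 0, "rx": 0, "ry": 0, "rz": -87, "hand": -0.2}, {"x": -61, "y": 99.5, "z": 0, "rx": 0, "ry": 0, "rz": -90, "hand": -0.2}]'

```text
clock: 7.7
tcp_pos: [0.5192, 0.3623, 0.1416]
orientation: [-0.001, 0.005, 1.0, -0.001]
wrist_force: [0.1, 0.2, -0.1]
finger_gap: 0.0509
```

Emit:
arm_command --motion '[{"x": 0, "y": 0, "z": 15, "rx": 0, "ry": 0, "rz": 0, "hand": -0.2}, {"x": 0, "y": 0, "z": 35, "rx": 0, "ry": 0, "rz": 0, "hand": -0.2}, {"x": 0, "y": 0, "z": 55, "rx": 0, "ry": 0, "rz": 0, "hand": -0.2}, {"x": 0, "y": 0, "z": 70, "rx": 0, "ry": 0, "rz": 0, "hand": -0.2}, {"x": 0, "y": 0, "z": 76, "rx": 0, "ry": 0, "rz": 0, "hand": -0.2}, {"x": 0, "y": 0, "z": 76, "rx": 0, "ry": 0, "rz": 0, "hand": -0.2}]'

```text
clock: 8.45
tcp_pos: [0.5191, 0.3629, 0.0668]
orientation: [-0.0, 0.006, 1.0, -0.0]
wrist_force: [-0.3, -0.4, 0.4]
finger_gap: 0.0513
```

Run:
```python
from h import *
s=get_state();print(s["tcp_pos"],s["orientation"],s["joint_pos"],s["wrist_force"])
p=viewer.read_camera("wrist");save(p,"w3.png")
```

```text
[0.51905118 0.36291836 0.06675973] [-3.78778650e-04  5.60226672e-03  9.99984219e-01 -1.80744381e-04] [ 4.83516260e-01  5.14684931e-01 -6.30620292e-02  9.93887943e-01
  3.68335186e-05  4.94720838e-01] [-0.28920393 -0.36894432  0.36602002]
```

View pics/w3.png

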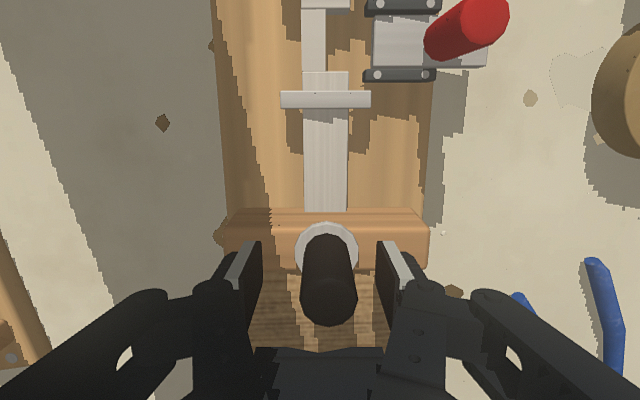

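The black knob (328, 270) is between the pads, and the red knob at upper right is clearly out. I'll grip now.

Emit:
arm_command --motion '[{"x": 0, "y": 0, "z": 0, "rx": 0, "ry": 0, "rz": 0, "hand": 1}, {"x": 0, "y": 0, "z": 0, "rx": 0, "ry": 0, "rz": 0, "hand": 1}, {"x": 0, "y": 0, "z": 0, "rx": 0, "ry": 0, "rz": 0, "hand": 1}, {"x": 0, "y": 0, "z": 0, "rx": 0, "ry": 0, "rz": 0, "hand": 1}, {"x": 0, "y": 0, "z": 0, "rx": 0, "ry": 0, "rz": 0, "hand": 1}]' --force 25

```text
clock: 9.12
tcp_pos: [0.52, 0.3664, 0.0687]
orientation: [0.001, 0.004, 1.0, 0.003]
wrist_force: [-0.6, 10.0, -0.1]
finger_gap: 0.021
```

Emit:
arm_command --motion '[{"x": 5, "y": 0, "z": 0, "rx": 0, "ry": 0, "rz": 0, "hand": 1}, {"x": 11, "y": 0, "z": 0, "rx": 0, "ry": 0, "rz": 0, "hand": 1}, {"x": 18, "y": 0, "z": 0, "rx": 0, "ry": 0, "rz": 0, "hand": 1}, {"x": 25, "y": 0, "z": 0, "rx": 0, "ry": 0, "rz": 0, "hand": 1}, {"x": 32, "y": 0, "z": 0, "rx": 0, "ry": 0, "rz": 0, "hand": 1}, {"x": 39, "y": 0, "z": 0, "rx": 0, "ry": 0, "rz": 0, "hand": 1}, {"x": 46, "y": 0, "z": 0, "rx": 0, "ry": 0, "rz": 0, "hand": 1}, {"x": 51, "y": 0, "z": 0, "rx": 0, "ry": 0, "rz": 0, "hand": 1}, {"x": 55, "y": 0, "z": 0, "rx": 0, "ry": 0, "rz": 0, "hand": 1}, {"x": 56, "y": 0, "z": 0, "rx": 0, "ry": 0, "rz": 0, "hand": 1}]'

```text
clock: 10.38
tcp_pos: [0.4651, 0.3668, 0.0688]
orientation: [0.002, 0.005, 1.0, 0.003]
wrist_force: [2.6, 9.0, -2.7]
finger_gap: 0.0216
```

Emit:
arm_command --motion '[{"x": 1, "y": 2, "z": 0, "rx": 0, "ry": 0, "rz": 0, "hand": 1}, {"x": 2, "y": 2, "z": 0, "rx": 0, "ry": 0, "rz": 0, "hand": 1}, {"x": 3, "y": 2, "z": 0, "rx": 0, "ry": 0, "rz": 0, "hand": 1}, {"x": 3, "y": 2, "z": 0, "rx": 0, "ry": 0, "rz": 0, "hand": 1}]'

```text
clock: 10.88
tcp_pos: [0.4649, 0.3669, 0.0688]
orientation: [0.004, 0.006, 1.0, 0.001]
wrist_force: [8.3, 1.1, -5.4]
finger_gap: 0.0213
```

The jaw is at its stop: 8 N with no further movement. Next I'll release and lift.

Emit:
arm_command --motion '[{"x": -2, "y": 0, "z": 0, "rx": 0, "ry": 0, "rz": 0, "hand": -0.2}, {"x": -2, "y": 0, "z": 0, "rx": 0, "ry": 0, "rz": 0, "hand": -0.2}, {"x": -2, "y": 0, "z": 0, "rx": 0, "ry": 0, "rz": 0, "hand": -0.2}, {"x": -2, "y": 0, "z": 0, "rx": 0, "ry": 0, "rz": 0, "hand": -0.2}, {"x": -2, "y": 0, "z": -20, "rx": 0, "ry": 0, "rz": 0, "hand": -0.2}, {"x": -2, "y": 0, "z": -60, "rx": 0, "ry": 0, "rz": 0, "hand": -0.2}, {"x": -2, "y": 0, "z": -100, "rx": 0, "ry": 0, "rz": 0, "hand": -0.2}, {"x": -2, "y": 0, "z": -120, "rx": 0, "ry": 0, "rz": 0, "hand": -0.2}, {"x": -2, "y": 0, "z": -120, "rx": 0, "ry": 0, "rz": 0, "hand": -0.2}]'

```text
clock: 12.0
tcp_pos: [0.4633, 0.3663, 0.1892]
orientation: [0.002, 0.005, 1.0, 0.001]
wrist_force: [0.3, 0.4, -1.1]
finger_gap: 0.0512
```

Run:
```python
from h import *
np.set_printoptions(precision=4,suppress=True)
s=get_state();print(s["clock"],s["tcp_pos"],s["wrist_force"])
for c in ["side","top","wrist"]:
    p=viewer.read_camera(c); C=cloud(p);save(p,c+"4.png")
    for n in ["wood_jig_bolt_knob","wood_jig_jaw_knob","sand_jig_bolt_knob","wood_block_centre"]:
        for m in finder.masks_of(p,n)[:2]:
            X=C[m["region"]&(p["z_map"]>0)]; lo=.065 if 'bolt' in n else .092 if 'jaw' in n else .046
            X=X[(X[:,2]>lo)&(X[:,2]<lo+.015)]
            if len(X): print(c,n,round(m["score"],2),len(X),X.mean(0),X.min(0),X.max(0))
```

```text
12.0 [0.4633 0.3663 0.1892] [ 0.3188  0.402  -1.1497]
side wood_jig_bolt_knob 0.78 62 [0.4196 0.4224 0.0718] [0.4105 0.4149 0.0663] [0.4282 0.4355 0.076 ]
side wood_jig_jaw_knob 0.57 81 [0.4641 0.363  0.0998] [0.4543 0.3553 0.092 ] [0.4742 0.3761 0.105 ]
side sand_jig_bolt_knob 0.83 99 [0.4176 0.1084 0.0718] [0.4088 0.1019 0.0651] [0.4265 0.1202 0.0765]
side wood_block_centre 0.57 710 [0.559  0.3603 0.0511] [0.5326 0.3174 0.0461] [0.5882 0.4105 0.0544]
top sand_jig_bolt_knob 0.76 91 [0.4191 0.1105 0.072 ] [0.4108 0.1014 0.0656] [0.4275 0.12   0.076 ]
top wood_block_centre 0.59 1388 [0.5614 0.3629 0.0502] [0.5335 0.3181 0.046 ] [0.5902 0.4078 0.0586]
wrist wood_jig_bolt_knob 0.87 552 [0.4206 0.4237 0.0718] [0.4114 0.4146 0.065 ] [0.4304 0.4344 0.0749]
wrist wood_jig_jaw_knob 0.92 727 [0.4646 0.3663 0.1007] [0.4552 0.3558 0.092 ] [0.476  0.377  0.1034]
wrist sand_jig_bolt_knob 0.96 62 [0.4214 0.1198 0.0668] [0.4145 0.1159 0.0651] [0.4276 0.1223 0.0699]
wrist wood_block_centre 0.67 5241 [0.5595 0.3633 0.0506] [0.5331 0.3182 0.046 ] [0.5906 0.4086 0.0528]
```

View pics/side4.png

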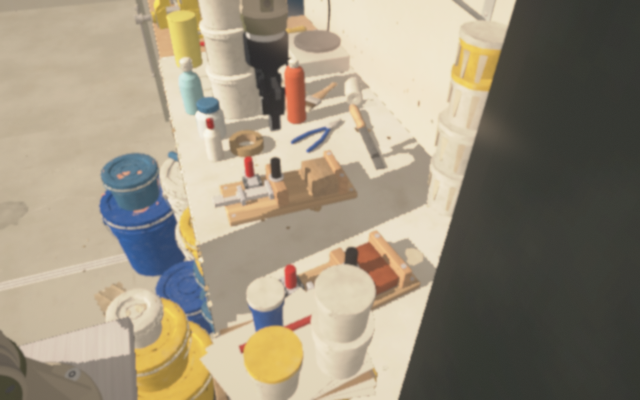

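View pics/wrist4.png

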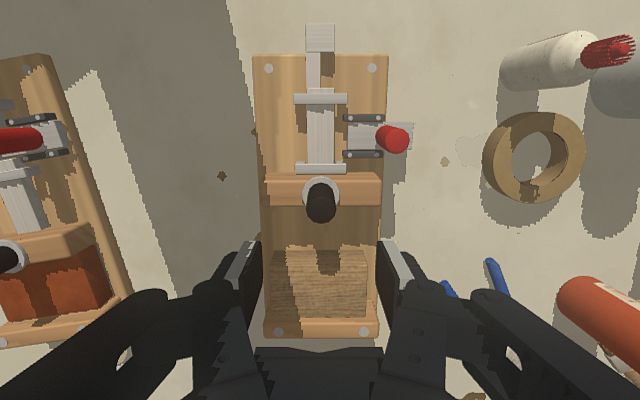

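The pictures show the jaw drawn back (black knob at 322, 203 in the wrist view) and the bolt out (395, 140). The block is still against the fence (320, 285), and the other jig is unchanged. The arm is clear, so I'll hand in.

```bash
python3 -c "
from workcell import hand_in; print(hand_in())"
```

```text
the job is handed in; nothing more can be done
None
```

The job is done and handed in at about 12 s. I gripped the red knob on the wooden-block jig and slid the bolt out sideways. Then I gripped the black knob and drew the jaw back, released it and raised the arm clear.

- **Bolt:** it moved about 22–23 mm. It then held against an 11 N push without moving further, so it was at its stop.
- **Jaw:** it moved about 55 mm and held against 8 N, also at its stop.
- **Wooden block:** its position in the top view is unchanged to under 1 mm.
- **Sanding-block jig:** I never touched it. Its red knob measured the same as before to within 1 mm in the top and side views, and the pictures show the jig still shut.

Some readings disagreed slightly:
- **Camera offsets:** the cameras differ from each other by up to about 3 mm.
- **Sanding jig from the wrist camera:** it placed that jig's red knob about 10 mm off, because it saw only part of the knob at the picture's edge.
- **Final top view:** the networks' masks gave no usable position for the two moved knobs there, so the final knob checks rest on the side and wrist views.

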